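Draw the turn-lock pin and take the lid off the parts chest

TASK

The lid of the small wooden parts chest is held by a steel pin standing in its hasp and staple. Work the pin out gently, without wrenching it (it only comes up when turned to an angle you have to feel for, because a hidden slot holds its cross nib), and put it in the steel cup, leaving the cup standing. Then lift the lid off and set it down, not drop it, flat and right way up on the bench clear of the chest, leaving the polish tin, the thread spool and the sanding block where they are.

Things in the scene. Friction and masses are not known exactly. Their poses are not given: they have to be found in the camera images.
- chest: Fixed open-topped wooden chest, 104 mm (x) by 134 mm (y) by 60 mm high, walls 8 mm. Origin: centre of its underside, on the bench; x points away from its front. The loose parts inside do not matter. Bare bench lies to its right seen from the robot (-y), between chest, polish tin, cup and spool, enough for the lid at about x = 0.58, y = -0.395 m.
- staple_eye (a point): Centre of the eye, a round 31 mm hole, in the top (60 mm up) of the dark steel staple housing, 56 by 60 mm, fixed on the chest's front at chest x = -80 mm. Hidden inside, a slotted plate (45 to 52 mm up) holds the pin. The slot's direction differs every time and cannot be seen or read.
- lid_grip (a point): Centre of the lid's upright wooden grip bar, 14 mm thick (x), 76 mm long (y), 38 mm high. Axes as the chest's at the start. It is 31 mm above the underside of the lid board: 91 mm up with the lid on the chest, 37 mm up with the lid lying flat on the bench.
- lid: Loose wooden lid, 0.2 to 0.45 kg, on the chest's rim; origin: centre of the board's underside. Board 104 by 134 by 8 mm; two cleats reach 6 mm down inside the walls, so lift straight up first. A steel hasp leaf, 48 mm wide, 4 mm thick, reaches forward to x = -108 mm over the staple; the pin passes its 31 mm eye and the pin's flange holds it down.
- pin_grip (a point): Grip point of the pin, on its axis, 97 mm up at the start, in the flat upright grip plate: 34 mm wide (x), 10 mm thick (y), 44 mm high, reaching 15 mm above this point; z up along the pin. 29 mm below this point is the top of the flange, 60 mm below it the foot.
- pin: Loose steel pin, 0.07 to 0.12 kg, upright in the eyes; origin: underside of its 42 mm flange. Below: 26 mm boss 10 mm deep, 8 mm shank, cross nib 23 mm long along x, as the grip plate. Nib caught: it rises 2 mm, stops hard. Nib within 0.2 rad of the slot: it comes straight up, clear after 30 mm. The slot is 0.5 to 1.65 rad from the start angle, one way or the other; the pin turns freely.
- cup_mid (a point): Loose steel cup, 78 mm outside diameter, 78 mm high, open at the top, inside about 60 mm across and 74 mm deep, with a handle toward its own -y. This point is on the axis of its bowl, half-way up (39 mm above the bench).
- polish_mid (a point): Bystander: flat round polish tin, 80 mm diameter, 23 mm high; its centre.
- spool_mid (a point): Bystander: standing thread spool, 42 mm diameter, 48 mm high; its centre.
- block_mid (a point): Bystander: cork sanding block, 37 by 74 by 27 mm; its centre.
Mind the look-alikes: they are no part of the job. There is more than one size of the pin; the one meant has the size given above.

How it is judged:
By the outcome, as a careful person would: the job done as asked, in the order asked, and still so for the second after the job is handed in, with the robot touching nothing.
It also fails if it takes over 72 s, if anything falls off the work surface, if the arm or the gripper's body presses on something with over 40 N, if the wrist force passes 120 N, or if a joint passes its speed limit or range.

ROBOT

A 7-joint arm with a two-finger parallel gripper is mounted at the origin on a cart in front of the work surface, level with it; the furniture and walls round the work are solid. World frame = base frame: x ahead of the robot, y to its left, z up, the work surface at z = 0. Lengths are in m, angles in degrees, forces in N, time in s.
With the tool pointing down it reaches from about 0.425 to 0.875 m from the base axis. Payload 4.7 kg.
Tool frame: the origin (TCP) lies midway between the tips of the shut fingers; the grasp point (between the pads) lies 19 mm behind it (env.grip_depth is the distance from the TCP to the grasp point, in m); z points along the fingers, y is the line along which they close (so a half turn about z gives the same grasp; the last joint's range is limited). The gripper opens to 87 mm and grips with 3 to 60 N. Pads are 19 mm wide; open, the fingers measure 117 mm over their backs; the gripper's body (75 mm by 190 mm) begins 51 mm behind the grasp point.
Start: joints at [73.688, 18.392, -4.016, 83.108, 1.295, 78.541, -3.26], TCP at [0.191, -0.621, 0.185] pointing down, gripper open.
Joint ranges: [-163.93, 163.93], [-17.29, 119.83], [-79.2, 71.16], [3.27, 140.29], [-89.18, 269.18], [5.43, 117.66], [-154.24, 154.24]. Speed limits (degrees/s): [147.25, 147.25, 180, 180, 180, 180, 180].

INTERFACE

Orientations are given as [roll, pitch, yaw] about the fixed x, y, z axes, in that order (R = Rz(yaw) Ry(pitch) Rx(roll)).
In Python, from cell import get_obs, optics, env, nets gives the robot as it stands.
- The arm moves only by the shell command python3 -m creep 'ROWS' [FORCE]. ROWS is JSON, a list of rows, each an object of numbers: "wx", "wy", "wz": the turn, a rotation vector about the tool's x, y, z in degrees; "tx", "ty", "tz": the shift along the tool's x, y, z in mm; "gripper": the opening, from -1 (shut) to 1 (fully open). A call has 1 to 5 rows; each row is the pose to reach, as a shift and turn from the pose commanded when the call began, along the tool's axes at that moment; what a row does not reach only later rows make up. A row lasts 1/12 s, in which the tool goes at most 41.7 mm and 7.16 degrees, less where a joint would pass 70% of its speed; a pose out of reach is approached as far as the arm can. A call with a gripper value outside its range is refused whole. The fingers move at their own pace and stop on an object; FORCE is the grip in N (left out, the last holds). Time passes only in rows, so rows that repeat a pose let the fingers close. It gives the time, the measured TCP pose, the force, the opening and the grip force at its end, in the units of the state.
- get_obs(): the state, without advancing time (a new reading comes with each control period).
- optics.read_camera(name): name is "side" or "top"; returns (picture, depth): 420x560x3 uint8, red, green, blue; 420x560 float32, m along the optical axis (not along the pixel's ray), 0 where there is no reading.
- optics.camera_info(name): a dict with "fovy" (degrees; the focal length in pixels is half the picture's height over the tangent of half this angle, whatever the lens; pixels are square), "cx", "cy" (the principal point, pixels), "k1" (the pictures are not rectified: a ray, as slopes to the right and down, at radius r is drawn at 1 + k1 r^2 times it, then the intrinsics apply), "R" (3x3) and "t" (3): a world point X has camera coordinates R X + t. Camera axes: x right, y down, z forward; pixel columns grow to the right and rows downward; lengths in m; the calibration is good to about 2 mm. A picture is of the moment at which its call begins. camera_info takes no time and is no camera call.
- env.sign_off(): hands the job in; it is judged then, once.
Trained networks look in the newest picture that a camera, given by its name, has taken for a name from the list of things; names that differ only in an ending like _2 or _b are one class to them, and where a whole thing is asked for, a point or a joint stands for the part that bears it (a point fixed in the world has none). Each returns a list of dicts, best first, with "confidence" (0 to 1); they miss things now and then, are a little off and sometimes report something else, mostly with a low value. They report only what shows in the picture. A call takes as long as a camera call. They do not tell look-alikes from the thing itself.
- nets.look_for(query, camera): "point" ([x, y, z] in m, in world coordinates, good to about 4 mm: the middle of the surface that is visible of it).
- nets.place_of(query, camera): "point" ([x, y, z] in m, in world coordinates, good to about 4 mm: a listed point, or the origin of a listed thing).
The state is a dict: "time_s": time; "qpos": joint angles; "joint_velocities": joint speeds; "effort": joint torques, N m; "tool_pos": TCP position; "tool_rot": TCP orientation; "force": force on the tool from outside, world axes, zero at the start; "wrist_torque": the same for the moment, N m; "grip_width": finger opening in m; "grasp_force": force on a finger pad.
Only numpy, scipy, OpenCV 4.12 (cv2) and the standard library are available. Lean on these libraries where they do the work, as an engineer would, in place of code of your own. Each camera call takes 0.05 s, during which the arm holds its last target. There are 200 camera calls.

## Working session

There is one attempt and no reset: what is moved stays moved. The work goes in short steps, Python scripts to look and compute and a shell command to move; the robot and the scene stay as the last step left them, time stands still between calls to the robot, and variables do not carry over. Pictures are saved under pics/ and viewed, at most 10 in all, crops included, and the job is handed in when it is done.

```bash
mkdir -p pics; ls; python3 - <<'E'
from cell import get_obs,optics,env,nets
import cv2,numpy as np
o=get_obs();print(o['time_s'],o['tool_pos'],o['tool_rot'],o['grip_width'],env.grip_depth)
for c in ['side','top']:
    p,d=optics.read_camera(c);cv2.imwrite(f'pics/{c}0.png',p[:,:,::-1])
    for q in ['chest','staple_eye','lid_grip','pin_grip','cup_mid','polish_mid','spool_mid','block_mid']:
        print(c,q,[(np.round(r['point'],3).tolist(),round(r['confidence'],2)) for r in nets.place_of(q,c)[:3]])
print(get_obs()['time_s'])
E
```

```text
pics
0.0 [ 0.19107595 -0.62063453  0.18415289] [-1.79891221e+02  7.91513221e-03  1.71224542e+01] 0.08738770519760013 0.0187
side chest [([0.556, -0.182, -0.002], 0.91)]
side staple_eye [([0.476, -0.179, 0.058], 0.91), ([0.556, -0.187, 0.089], 0.41)]
side lid_grip [([0.557, -0.188, 0.09], 0.83)]
side pin_grip [([0.407, -0.082, 0.09], 0.81), ([0.472, -0.177, 0.095], 0.73), ([0.42, -0.265, 0.04], 0.64)]
side cup_mid [([0.369, -0.352, 0.042], 0.78)]
side polish_mid [([0.348, -0.206, 0.013], 0.72), ([0.368, -0.351, 0.04], 0.68), ([0.694, -0.265, 0.012], 0.58)]
side spool_mid [([0.516, -0.541, 0.03], 0.9)]
side block_mid [([0.349, -0.205, 0.013], 0.75)]
top chest []
top staple_eye [([0.476, -0.181, 0.065], 0.61)]
top lid_grip [([0.561, -0.188, 0.086], 0.64)]
top pin_grip [([0.476, -0.175, 0.095], 0.9), ([0.41, -0.082, 0.086], 0.81), ([0.422, -0.27, 0.041], 0.41)]
top cup_mid [([0.369, -0.348, 0.039], 0.61)]
top polish_mid [([0.692, -0.261, 0.012], 0.97)]
top spool_mid [([0.517, -0.538, 0.027], 0.83)]
top block_mid [([0.351, -0.205, 0.013], 0.68)]
0.9
```

View pics/top0.png

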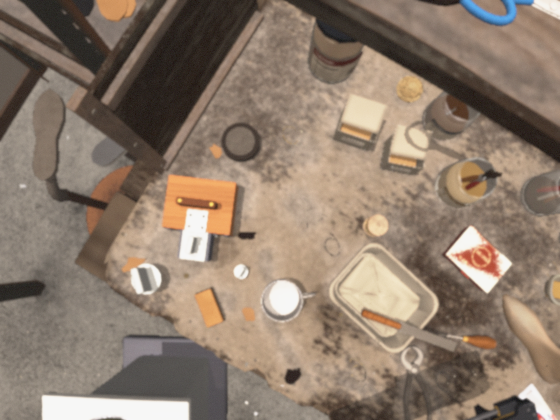

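View pics/side0.png

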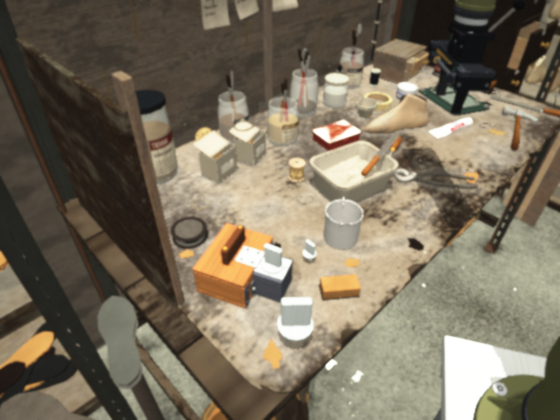

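The pictures match the networks. The chest is at (0.556, -0.184), top image ~(200,205), with the real pin in its staple at ~(196,243). Look-alike pins are at ~(145,278) (large) and (241,271) (small), and the cup is at (283,300). Next I measure yaws and centres from depth.

```bash
cat > h.py <<'E'
from cell import get_obs,optics,env,nets
import cv2,numpy as np
def cloud(c):
    p,d=optics.read_camera(c);i=optics.camera_info(c)
    f=p.shape[0]/2/np.tan(np.radians(i['fovy']/2));K=np.array([[f,0,i['cx']],[0,f,i['cy']],[0,0,1]])
    v,u=np.nonzero(d>0)
    n=cv2.undistortPoints(np.stack([u,v],1).astype(np.float64)[:,None],K,np.array([i['k1'],0,0,0.]))[:,0]
    z=d[v,u][:,None];X=(np.hstack([n,np.ones((len(n),1))])*z-np.array(i['t']))@np.array(i['R'])
    return X,p[v,u],p
def box(X,lo,hi): return X[np.all((X>lo)&(X<hi),axis=1)]
def rect(P):
    r=cv2.minAreaRect((P[:,:2]*1000).astype(np.float32));return len(P),np.round(r[0],1),np.round(r[1],1),round(r[2],1),np.round(np.median(P[:,2])*1000,1)
def st():
    o=get_obs();return round(o['time_s'],2),np.round(o['tool_pos'],4),np.round(o['tool_rot'],1),np.round(o['force'],1),round(o['wrist_torque'][2],2),round(o['grip_width'],4),round(o['grasp_force'],1)
E
python3 - <<'E'
from h import *
for c in ['side','top']:
    X,C,p=cloud(c)
    print(c,'bar',rect(box(X,[.53,-.25,.1],[.60,-.12,.12])))
    print('board',rect(box(X,[.49,-.28,.063],[.63,-.1,.074])))
    print('pin',rect(box(X,[.44,-.22,.085],[.51,-.13,.12])))
    print('hasp/fl',rect(box(X,[.43,-.22,.05],[.50,-.13,.075])))
    print('cup rim',rect(box(X,[.31,-.41,.07],[.43,-.29,.085])))
    print('big pin',rect(box(X,[.37,-.13,.07],[.45,-.03,.12])))
    print('around low', box(X,[.35,-.5,.01],[.7,-.3,.2]).shape)
E
```

```text
side bar (257, array([ 554. , -185.2]), array([76.4, 14.5]), 84.2, np.float64(105.9))
board (2525, array([ 547.3, -184.6]), array([136.4, 119.7]), 84.3, np.float64(68.4))
pin (254, array([ 474.2, -177. ]), array([12.7, 33.8]), 78.9, np.float64(103.3))
hasp/fl (677, array([ 474. , -176.6]), array([62.5, 55.1]), 84.3, np.float64(64.2))
cup rim (271, array([ 370. , -349.7]), array([79.2, 78.1]), 57.4, np.float64(74.8))
big pin (656, array([405.8, -79.2]), array([48.9, 17.5]), 17.5, np.float64(99.7))
around low (2184, 3)
top bar (312, array([ 552.6, -187.2]), array([76.9, 14.2]), 83.9, np.float64(106.8))
board (3360, array([ 554.4, -173.7]), array([162.5, 130.6]), 83.5, np.float64(69.4))
pin (143, array([ 472.9, -178.8]), array([10.4, 33.9]), 79.6, np.float64(111.9))
hasp/fl (742, array([ 473.5, -182.4]), array([68.5, 58.4]), 84.1, np.float64(65.7))
cup rim (192, array([ 367.6, -354.5]), array([84.9, 76.7]), 62.4, np.float64(78.6))
big pin (335, array([405.5, -82.6]), array([49.9, 16.6]), 18.2, np.float64(109.5))
around low (1264, 3)
```

```bash
cat >> h.py <<'E'
from scipy.spatial.transform import Rotation as Ro
def go(p,yaw):
    o=get_obs();R=Ro.from_euler('xyz',o['tool_rot'],degrees=True)
    t=R.inv().apply((np.array(p)-o['tool_pos'])*1000)
    w=(R.inv()*Ro.from_euler('xyz',[180,0,yaw],degrees=True)).as_rotvec(degrees=True)
    print('t',np.round(t,1),'w',np.round(w,1),st(),'q7',round(o['qpos'][6],1),'dist',round(np.linalg.norm(t)))
E
python3 -c "
from h import *
go([.4735,-.178,.15],-11)"
```

```text
t [ 400.1 -340.5   35.3] w [ 0.   0.  28.1] (1.0, array([ 0.1913, -0.6212,  0.1853]), array([180. ,   0. ,  17.1]), array([-0.7, -0.4,  0.3]), np.float64(0.06), 0.087, 0.0) q7 -3.3 dist 527
```

```bash
R='{"tx":400,"ty":-340.5,"tz":5,"wz":28,"gripper":0.2}'; python3 -m creep '[{"tx":200,"ty":-170,"tz":2,"wz":14,"gripper":0},{"tx":200,"ty":-170,"tz":2,"wz":14,"gripper":0},{"tx":200,"ty":-170,"tz":2,"wz":14,"gripper":0},{"tx":200,"ty":-170,"tz":2,"wz":14,"gripper":0},{"tx":200,"ty":-170,"tz":2,"wz":14,"gripper":0}]' 15; python3 -c "
from h import *
go([.4735,-.178,.15],-11)"
```

```text
t [ 400.1 -340.5   35.3] w [ 0.   0.  28.1] (1.0, array([ 0.1913, -0.6212,  0.1853]), array([180. ,   0. ,  17.1]), array([-0.7, -0.4,  0.3]), np.float64(0.06), 0.087, 0.0) q7 -3.3 dist 527validation failed for argument at $[0]...
```

```bash
python3 -m creep '[{"wx":0,"wy":0,"wz":14,"tx":200,"ty":-170,"tz":2,"gripper":0},{"wx":0,"wy":0,"wz":14,"tx":200,"ty":-170,"tz":2,"gripper":0},{"wx":0,"wy":0,"wz":14,"tx":200,"ty":-170,"tz":2,"gripper":0},{"wx":0,"wy":0,"wz":14,"tx":200,"ty":-170,"tz":2,"gripper":0},{"wx":0,"wy":0,"wz":14,"tx":200,"ty":-170,"tz":2,"gripper":0}]' 15; python3 -c "
from h import *
go([.4735,-.178,.15],-11)"
```

```text
time_s: 1.42
tool_pos: [0.3041, -0.4438, 0.1838]
tool_rot: [180.0, -0.0, 3.1]
force: [1.9, 0.0, -0.1]
grip_width: 0.0615
grasp_force: 0.0
t [ 183.6 -256.3   33.7] w [ 0.  -0.  14.1] (1.42, array([ 0.3041, -0.4438,  0.1838]), array([180. ,  -0. ,   3.1]), array([ 1.9,  0. , -0.1]), np.float64(0.03), 0.0615, 0.0) q7 -34.9 dist 317
```

```bash
python3 -m creep '[{"wx":0,"wy":0,"wz":14,"tx":118,"ty":-165,"tz":10,"gripper":0},{"wx":0,"wy":0,"wz":14,"tx":118,"ty":-165,"tz":10,"gripper":0},{"wx":0,"wy":0,"wz":14,"tx":118,"ty":-165,"tz":10,"gripper":0},{"wx":0,"wy":0,"wz":14,"tx":118,"ty":-165,"tz":10,"gripper":0},{"wx":0,"wy":0,"wz":14,"tx":118,"ty":-165,"tz":10,"gripper":0}]'; python3 -c "
from h import *
go([.4735,-.178,.15],-11)"
```

```text
time_s: 1.83
tool_pos: [0.4123, -0.2735, 0.174]
tool_rot: [180.0, -0.0, -10.9]
force: [0.6, -0.2, 0.0]
grip_width: 0.0438
grasp_force: 0.0
t [  42.  -105.4   24. ] w [ 0.  -0.   0.1] (1.83, array([ 0.4123, -0.2735,  0.174 ]), array([180. ,  -0. , -10.9]), array([ 0.6, -0.2,  0. ]), np.float64(0.0), 0.0438, 0.0) q7 -70.5 dist 116
```

```bash
python3 -m creep '[{"wx":0,"wy":0,"wz":0,"tx":42,"ty":-105,"tz":24,"gripper":0},{"wx":0,"wy":0,"wz":0,"tx":42,"ty":-105,"tz":24,"gripper":0},{"wx":0,"wy":0,"wz":0,"tx":42,"ty":-105,"tz":24,"gripper":0},{"wx":0,"wy":0,"wz":0,"tx":42,"ty":-105,"tz":24,"gripper":0}]'; python3 - <<'E'
from h import *
go([.4735,-.178,.08],-11)
for c in ['side','top']:
    X,C,p=cloud(c)
    print('pin',rect(box(X,[.44,-.22,.085],[.51,-.13,.125])))
    cv2.imwrite(f'pics/{c}1.png',p[:,:,::-1])
p=cv2.imread('pics/side1.png');cv2.imwrite('pics/s1c.png',cv2.resize(p[180:340,170:370],None,fx=3.5,fy=3.5))
E
```

```text
time_s: 2.17
tool_pos: [0.4756, -0.1717, 0.1489]
tool_rot: [-179.8, -0.0, -10.2]
force: [0.2, 0.1, -0.4]
grip_width: 0.0437
grasp_force: 0.0
t [-1.   6.9 68.9] w [-0.2 -0.   0.8] (2.17, array([ 0.4756, -0.1717,  0.1489]), array([-179.8,   -0. ,  -10.2]), array([ 0.2,  0.1, -0.4]), np.float64(0.07), 0.0437, 0.0) q7 -84.4 dist 69
pin (253, array([ 473.8, -176.5]), array([12.4, 32.7]), 77.4, np.float64(103.7))
pin (0, array([0., 0.]), array([0., 0.]), 0.0, np.float64(nan))
  return _methods._mean(a, axis=axis, dtype=dtype,
  ret = ret.dtype.type(ret / rcount)
```

View pics/s1c.png

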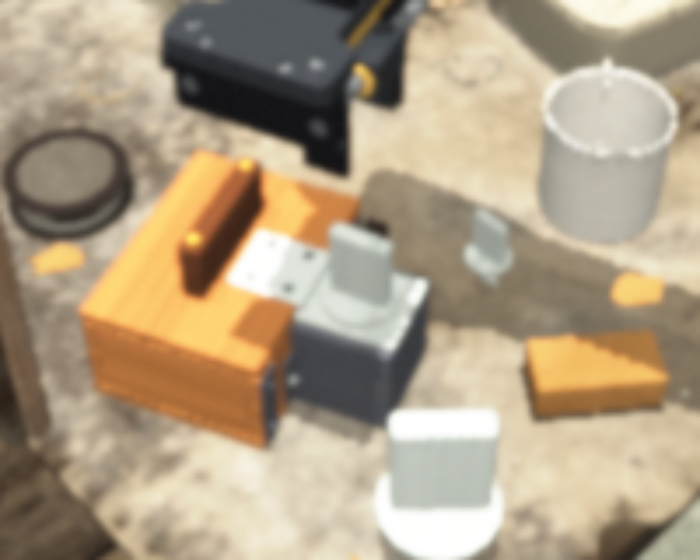

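The picture shows the gripper above the staple pin (plate at ~(360,265) in the crop), with the cup and both look-alikes untouched. I fine-tune the position and descend.

```bash
python3 -c "
from h import *
go([.4737,-.1775,.08],-11)"
```

```text
t [ 0.5 -1.3 69.6] w [0.  0.  0.3] (2.27, array([ 0.473 , -0.1787,  0.1496]), array([180. ,   0. , -10.7]), array([-0.1, -0.3, -0. ]), np.float64(-0.06), 0.0437, 0.0) q7 -84.2 dist 70
```

```bash
python3 -m creep '[{"wx":0,"wy":0,"wz":0,"tx":0,"ty":-1,"tz":30,"gripper":0},{"wx":0,"wy":0,"wz":0,"tx":0,"ty":-1,"tz":55,"gripper":0},{"wx":0,"wy":0,"wz":0,"tx":0,"ty":-1,"tz":69,"gripper":0},{"wx":0,"wy":0,"wz":0,"tx":0,"ty":-1,"tz":69,"gripper":0},{"wx":0,"wy":0,"wz":0,"tx":0,"ty":-1,"tz":69,"gripper":-0.4}]' 15; python3 -m creep '[{"wx":0,"wy":0,"wz":0,"tx":0,"ty":0,"tz":0,"gripper":-1},{"wx":0,"wy":0,"wz":0,"tx":0,"ty":0,"tz":0,"gripper":-1},{"wx":0,"wy":0,"wz":0,"tx":0,"ty":0,"tz":0,"gripper":-1},{"wx":0,"wy":0,"wz":0,"tx":0,"ty":0,"tz":0,"gripper":-1},{"wx":0,"wy":0,"wz":0,"tx":0,"ty":0,"tz":0,"gripper":-1}]' 15; python3 -c "
from h import *
print(st(),get_obs()['qpos'].round(1) if hasattr(get_obs()['qpos'],'round') else 0)"
```

```text
time_s: 2.68
tool_pos: [0.4719, -0.1805, 0.0806]
tool_rot: [180.0, 0.1, -11.0]
force: [0.3, -0.1, -0.1]
grip_width: 0.0412
grasp_force: 0.0
time_s: 3.1
tool_pos: [0.4732, -0.1793, 0.0813]
tool_rot: [180.0, -0.1, -10.9]
force: [-0.3, -0.1, 0.6]
grip_width: 0.0117
grasp_force: 0.0
(3.1, array([ 0.4732, -0.1793,  0.0813]), array([ 1.80e+02, -1.00e-01, -1.09e+01]), array([-0.3, -0.1,  0.6]), np.float64(-0.05), 0.0117, 0.0) [ 42.3   6.9 -26.  110.    3.4  63.8 -85.9]
```

```bash
python3 -m creep '[{"wx":0,"wy":0,"wz":0,"tx":0,"ty":0,"tz":0,"gripper":-1},{"wx":0,"wy":0,"wz":-7,"tx":0,"ty":0,"tz":0,"gripper":-1},{"wx":0,"wy":0,"wz":-14,"tx":0,"ty":0,"tz":0,"gripper":-1},{"wx":0,"wy":0,"wz":-21,"tx":0,"ty":0,"tz":0,"gripper":-1},{"wx":0,"wy":0,"wz":-26,"tx":0,"ty":0,"tz":0,"gripper":-1}]' 15; python3 -m creep '[{"wx":0,"wy":0,"wz":0,"tx":0,"ty":0,"tz":0,"gripper":-1},{"wx":0,"wy":0,"wz":0,"tx":0,"ty":0,"tz":-2,"gripper":-1},{"wx":0,"wy":0,"wz":0,"tx":0,"ty":0,"tz":-4,"gripper":-1},{"wx":0,"wy":0,"wz":0,"tx":0,"ty":0,"tz":-4,"gripper":-1}]'
```

```text
time_s: 3.52
tool_pos: [0.4729, -0.179, 0.0808]
tool_rot: [180.0, 0.0, 15.5]
force: [0.4, -0.7, -0.1]
grip_width: 0.0002
grasp_force: 0.0
time_s: 3.85
tool_pos: [0.4732, -0.1792, 0.0853]
tool_rot: [180.0, -0.0, 15.0]
force: [0.2, 0.0, -0.0]
grip_width: 0.0006
grasp_force: 0.0
```

```bash
python3 - <<'E'
from h import *
for c in ['side','top']:
    X,C,p=cloud(c); cv2.imwrite(f'pics/{c}2.png',p[:,:,::-1])
a=cv2.imread('pics/side2.png')[180:340,170:370];b=cv2.imread('pics/top2.png')[170:330,120:320]
cv2.imwrite('pics/c2.png',np.hstack([cv2.resize(a,(400,320)),cv2.resize(b,(400,320))]))
print(st())
E
```

```text
(3.95, array([ 0.473 , -0.1792,  0.0849]), array([180. ,  -0. ,  15.1]), array([0.3, 0.3, 0.9]), np.float64(0.01), 0.0003, 0.0)
```

View pics/c2.png

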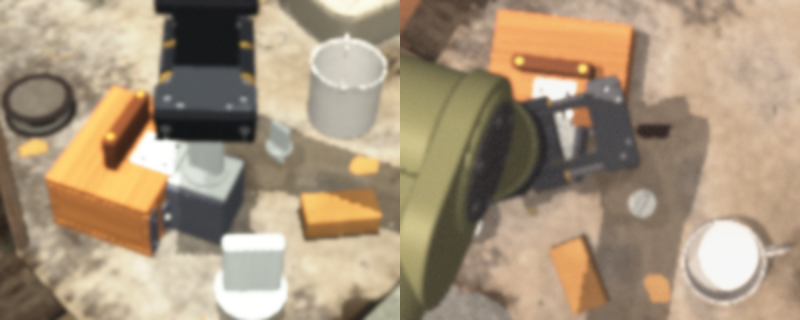

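The plate still shows, upright and undisturbed, below the gripper, yet the opening reads zero. I check where the TCP projects against what the depth says.

```bash
python3 - <<'E'
from h import *
o=get_obs();T=np.array(o['tool_pos'])
print('rot',o['tool_rot'])
for c in ['side','top']:
    i=optics.camera_info(c);Ri=np.array(i['R']);
    f=210/np.tan(np.radians(i['fovy']/2));K=np.array([[f,0,i['cx']],[0,f,i['cy']],[0,0,1]])
    pts=np.array([T,T+[0,0,.019],T+[0,0,.07],[.4737,-.178,.112],[.4737,-.178,.068]])
    q=cv2.projectPoints(pts,cv2.Rodrigues(Ri)[0],np.array(i['t']),K,np.array([i['k1'],0,0,0.]))[0][:,0]
    print(c,'cam at',-Ri.T@np.array(i['t']),np.round(q).tolist())
X,C,p=cloud('side')
B=box(X,[.38,-.26,.07],[.56,-.1,.3])
for z in np.arange(.07,.3,.01):
    s=B[(B[:,2]>=z)&(B[:,2]<z+.01)]
    if len(s)>3: print(round(z,2),rect(s))
a=p[150:330,190:330,::-1];cv2.imwrite('pics/c3.png',cv2.resize(a,None,fx=3.3,fy=3.3,interpolation=cv2.INTER_CUBIC))
E
```

```text
rot [ 1.79975110e+02 -1.72456870e-02  1.50721962e+01]
side cam at [0.33022944 0.29914352 0.63079798] [[274.0, 257.0], [274.0, 250.0], [273.0, 229.0], [273.0, 247.0], [273.0, 263.0]]
top cam at [ 0.45830686 -0.33149566  0.95043028] [[192.0, 245.0], [190.0, 245.0], [185.0, 244.0], [188.0, 244.0], [193.0, 245.0]]
0.07 (391, array([ 532.1, -171.8]), array([ 95.8, 125.7]), 52.8, np.float64(71.2))
0.08 (148, array([ 505.8, -174.3]), array([74.6, 93.9]), 78.8, np.float64(85.0))
0.09 (169, array([ 506. , -173.3]), array([74.2, 94.2]), 77.5, np.float64(94.7))
0.1 (288, array([ 516. , -192.9]), array([105.2,  71.7]), 12.9, np.float64(105.9))
0.11 (7, array([ 463.5, -171.5]), array([4. , 7.9]), 84.1, np.float64(111.2))
0.19 (46, array([ 424.4, -103.8]), array([19.2,  5.9]), 19.3, np.float64(196.2))
0.2 (105, array([ 467.1, -158.9]), array([ 75.2, 133.2]), 14.0, np.float64(207.2))
0.21 (400, array([ 467.3, -158. ]), array([ 75.6, 131.3]), 14.9, np.float64(215.9))
0.22 (4, array([ 413.5, -101.3]), array([0.2, 2.3]), 16.0, np.float64(225.4))
0.23 (713, array([ 451.6, -119. ]), array([75.6, 37.8]), 0.1, np.float64(235.3))
0.24 (213, array([ 466.3, -153.4]), array([49. , 51.3]), 14.9, np.float64(244.3))
0.25 (162, array([ 470.7, -134.7]), array([25.5, 58. ]), 70.4, np.float64(254.8))
0.26 (170, array([ 461.6, -135.4]), array([48.1, 14.7]), 14.5, np.float64(265.0))
0.27 (206, array([ 464.7, -149.7]), array([44.1, 42.1]), 14.1, np.float64(275.2))
0.28 (280, array([ 464.3, -148.5]), array([73.5, 40.7]), 16.4, np.float64(285.8))
0.29 (678, array([ 465.7, -152. ]), array([74.7, 46.1]), 14.5, np.float64(292.9))
```

View pics/c3.png

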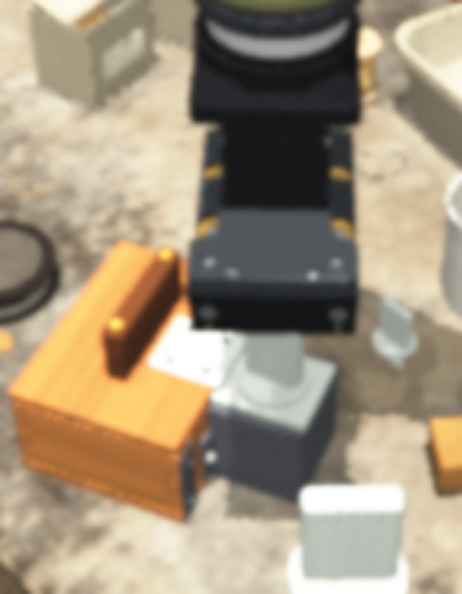

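Crop 3 shows no fingers in front of the plate. The visible gripper body bottom (z≈0.196) is about 40 mm higher than the reported TCP implies (0.155), so the tips probably closed above the plate. I reopen, turn back and measure the real tip height.

```bash
python3 -m creep '[{"wx":0,"wy":0,"wz":7,"tx":0,"ty":0,"tz":-20,"gripper":0},{"wx":0,"wy":0,"wz":14,"tx":0,"ty":0,"tz":-20,"gripper":0},{"wx":0,"wy":0,"wz":21,"tx":0,"ty":0,"tz":-20,"gripper":0},{"wx":0,"wy":0,"wz":26,"tx":0,"ty":0,"tz":-20,"gripper":0},{"wx":0,"wy":0,"wz":26,"tx":0,"ty":0,"tz":-20,"gripper":0}]'; python3 - <<'E'
from h import *
print(st())
for c in ['side','top']:
    X,C,p=cloud(c)
    m=np.all((X>[.40,-.30,.12])&(X<[.56,-.05,.33]),axis=1);B=X[m]
    for z in np.arange(.12,.32,.01):
        s=B[(B[:,2]>=z)&(B[:,2]<z+.01)]
        if len(s)>3: print(c,round(z,2),rect(s),np.round(s.min(0),3),np.round(s.max(0),3))
    cv2.imwrite(f'pics/{c}4.png',p[:,:,::-1])
a=cv2.imread('pics/side4.png')[130:310,190:370]
cv2.imwrite('pics/c4.png',cv2.resize(a,(560,560),interpolation=cv2.INTER_CUBIC))
E
```

```text
time_s: 4.42
tool_pos: [0.4728, -0.1791, 0.1048]
tool_rot: [180.0, -0.0, -11.0]
force: [-0.5, -0.5, -0.2]
grip_width: 0.0258
grasp_force: 0.0
(4.42, array([ 0.4728, -0.1791,  0.1048]), array([180.,  -0., -11.]), array([-0.5, -0.5, -0.2]), np.float64(0.03), 0.0258, 0.0)
side 0.14 (47, array([ 469.3, -177.7]), array([45.4, 15.8]), 78.2, np.float64(146.8)) [ 0.457 -0.198  0.141] [ 0.474 -0.154  0.15 ]
side 0.15 (47, array([ 468.1, -177.8]), array([46.1, 13.2]), 78.8, np.float64(153.7)) [ 0.458 -0.199  0.151] [ 0.472 -0.154  0.16 ]
side 0.16 (17, array([ 466.4, -158.8]), array([9.3, 5.8]), 54.0, np.float64(165.0)) [ 0.465 -0.164  0.161] [ 0.471 -0.154  0.17 ]
side 0.17 (14, array([ 466.4, -158. ]), array([12.8,  3.1]), 73.2, np.float64(175.8)) [ 0.466 -0.165  0.171] [ 0.47  -0.152  0.179]
side 0.2 (14, array([ 456.8, -198.1]), array([9.7, 6. ]), 57.5, np.float64(206.3)) [ 0.454 -0.204  0.201] [ 0.462 -0.194  0.21 ]
side 0.21 (241, array([ 471.8, -176.8]), array([172.6,  73.6]), 78.6, np.float64(216.9)) [ 0.421 -0.258  0.21 ] [ 0.525 -0.087  0.22 ]
side 0.22 (518, array([ 470.9, -178.5]),
[... 1380 characters left out ...]
[ 0.449 -0.231  0.217] [ 0.479 -0.225  0.22 ]
top 0.22 (66, array([ 463.4, -216.7]), array([58.2, 72.6]), 83.9, np.float64(228.7)) [ 0.427 -0.249  0.221] [ 0.502 -0.185  0.23 ]
top 0.23 (728, array([ 464.5, -214.9]), array([55.6, 75.9]), 78.8, np.float64(236.6)) [ 0.425 -0.248  0.23 ] [ 0.504 -0.187  0.24 ]
top 0.24 (29, array([ 459.7, -238.4]), array([72.7, 74.2]), 79.5, np.float64(247.2)) [ 0.417 -0.279  0.24 ] [ 0.49 -0.2   0.25]
top 0.25 (1234, array([ 460.5, -236.4]), array([76.9, 74.6]), 79.3, np.float64(255.8)) [ 0.419 -0.28   0.25 ] [ 0.494 -0.195  0.259]
top 0.31 (49, array([ 467.7, -204. ]), array([27.3, 72.9]), 81.6, np.float64(317.1)) [ 0.434 -0.218  0.31 ] [ 0.506 -0.185  0.32 ]
```

View pics/c4.png

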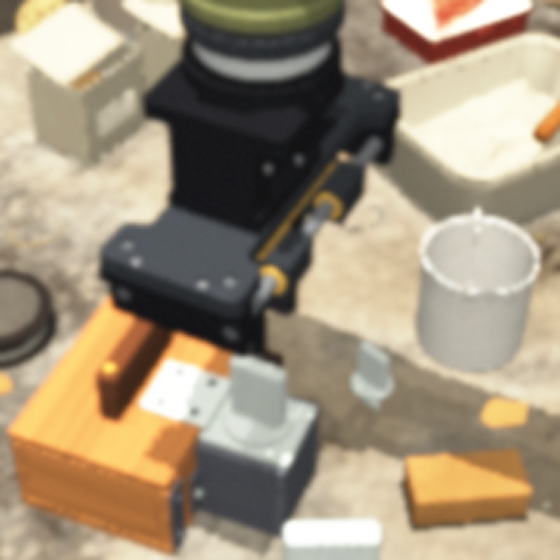

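The open-finger view gives fingertips at z≈0.142 while 0.105 is reported. The body bottom at 0.212, minus 70 mm, agrees. So reported z is about 37 mm low; xy agrees. I correct for this and descend 60 mm.

```bash
python3 -m creep '[{"wx":0,"wy":0,"wz":0,"tx":1,"ty":-1,"tz":10,"gripper":0},{"wx":0,"wy":0,"wz":0,"tx":1,"ty":-1,"tz":22,"gripper":0},{"wx":0,"wy":0,"wz":0,"tx":1,"ty":-1,"tz":36,"gripper":0},{"wx":0,"wy":0,"wz":0,"tx":1,"ty":-1,"tz":50,"gripper":0},{"wx":0,"wy":0,"wz":0,"tx":1,"ty":-1,"tz":60,"gripper":0}]' 15;  python3 -m creep '[{"wx":0,"wy":0,"wz":0,"tx":0,"ty":0,"tz":0,"gripper":-1},{"wx":0,"wy":0,"wz":0,"tx":0,"ty":0,"tz":0,"gripper":-1},{"wx":0,"wy":0,"wz":0,"tx":0,"ty":0,"tz":0,"gripper":-1},{"wx":0,"wy":0,"wz":0,"tx":0,"ty":0,"tz":0,"gripper":-1},{"wx":0,"wy":0,"wz":0,"tx":0,"ty":0,"tz":0,"gripper":-1}]'; python3 -m creep '[{"wx":0,"wy":0,"wz":0,"tx":0,"ty":0,"tz":0,"gripper":-1},{"wx":0,"wy":0,"wz":0,"tx":0,"ty":0,"tz":0,"gripper":-1}]'; python3 -c "
from h import *
print(st())"
```

```text
time_s: 4.93
tool_pos: [0.4726, -0.1777, 0.0421]
tool_rot: [-180.0, 0.2, -10.8]
force: [1.0, -0.1, 0.0]
grip_width: 0.0431
grasp_force: 0.0
time_s: 5.35
tool_pos: [0.4747, -0.1786, 0.0455]
tool_rot: [180.0, -0.1, -10.9]
force: [-0.6, -0.3, -0.4]
grip_width: 0.018
grasp_force: 0.0
time_s: 5.52
tool_pos: [0.4745, -0.1784, 0.0453]
tool_rot: [180.0, -0.1, -10.9]
force: [0.5, 0.4, 1.3]
grip_width: 0.01
grasp_force: 15.0
(5.52, array([ 0.4745, -0.1784,  0.0453]), array([ 1.80e+02, -1.00e-01, -1.09e+01]), array([0.5, 0.4, 1.3]), np.float64(-0.04), 0.01, 15.0)
```

Gripped: width 10 mm, 15 N. Now I feel for the slot, turning 25° then lifting 4 mm.

```bash
python3 -m creep '[{"wx":0,"wy":0,"wz":-7,"tx":0,"ty":0,"tz":0,"gripper":-1},{"wx":0,"wy":0,"wz":-14,"tx":0,"ty":0,"tz":0,"gripper":-1},{"wx":0,"wy":0,"wz":-21,"tx":0,"ty":0,"tz":0,"gripper":-1},{"wx":0,"wy":0,"wz":-26,"tx":0,"ty":0,"tz":0,"gripper":-1},{"wx":0,"wy":0,"wz":-26,"tx":0,"ty":0,"tz":0,"gripper":-1}]' 15; python3 -m creep '[{"wx":0,"wy":0,"wz":0,"tx":0,"ty":0,"tz":-2,"gripper":-1},{"wx":0,"wy":0,"wz":0,"tx":0,"ty":0,"tz":-3,"gripper":-1},{"wx":0,"wy":0,"wz":0,"tx":0,"ty":0,"tz":-4,"gripper":-1},{"wx":0,"wy":0,"wz":0,"tx":0,"ty":0,"tz":-4,"gripper":-1}]'
```

```text
time_s: 5.93
tool_pos: [0.4746, -0.1785, 0.0453]
tool_rot: [180.0, -0.1, 15.2]
force: [0.7, 0.1, 2.7]
grip_width: 0.0097
grasp_force: 15.0
time_s: 6.27
tool_pos: [0.4735, -0.1782, 0.0475]
tool_rot: [-180.0, 0.0, 15.1]
force: [2.5, -1.9, -12.0]
grip_width: 0.0096
grasp_force: 15.0
```

```bash
python3 -m creep '[{"wx":0,"wy":0,"wz":0,"tx":0,"ty":0,"tz":4,"gripper":-1},{"wx":0,"wy":0,"wz":-7,"tx":0,"ty":0,"tz":4,"gripper":-1},{"wx":0,"wy":0,"wz":-14,"tx":0,"ty":0,"tz":4,"gripper":-1},{"wx":0,"wy":0,"wz":-20,"tx":0,"ty":0,"tz":4,"gripper":-1},{"wx":0,"wy":0,"wz":-20,"tx":0,"ty":0,"tz":4,"gripper":-1}]'; python3 -m creep '[{"wx":0,"wy":0,"wz":0,"tx":0,"ty":0,"tz":-2,"gripper":-1},{"wx":0,"wy":0,"wz":0,"tx":0,"ty":0,"tz":-3,"gripper":-1},{"wx":0,"wy":0,"wz":0,"tx":0,"ty":0,"tz":-4,"gripper":-1},{"wx":0,"wy":0,"wz":0,"tx":0,"ty":0,"tz":-4,"gripper":-1}]'
```

```text
time_s: 6.68
tool_pos: [0.474, -0.1783, 0.0451]
tool_rot: [-180.0, 0.0, 35.2]
force: [0.2, -0.1, -1.3]
grip_width: 0.0102
grasp_force: 15.0
time_s: 7.02
tool_pos: [0.4734, -0.1781, 0.0473]
tool_rot: [-179.9, 0.0, 35.0]
force: [4.4, -1.3, -16.4]
grip_width: 0.0099
grasp_force: 15.0
```

```bash
python3 -m creep '[{"wx":0,"wy":0,"wz":0,"tx":0,"ty":0,"tz":4,"gripper":-1},{"wx":0,"wy":0,"wz":-7,"tx":0,"ty":0,"tz":4,"gripper":-1},{"wx":0,"wy":0,"wz":-14,"tx":0,"ty":0,"tz":4,"gripper":-1},{"wx":0,"wy":0,"wz":-20,"tx":0,"ty":0,"tz":4,"gripper":-1},{"wx":0,"wy":0,"wz":-20,"tx":0,"ty":0,"tz":4,"gripper":-1}]'; python3 -m creep '[{"wx":0,"wy":0,"wz":0,"tx":0,"ty":0,"tz":-2,"gripper":-1},{"wx":0,"wy":0,"wz":0,"tx":0,"ty":0,"tz":-3,"gripper":-1},{"wx":0,"wy":0,"wz":0,"tx":0,"ty":0,"tz":-3.5,"gripper":-1},{"wx":0,"wy":0,"wz":0,"tx":0,"ty":0,"tz":-3.5,"gripper":-1}]'
```

```text
time_s: 7.43
tool_pos: [0.4745, -0.1785, 0.0457]
tool_rot: [180.0, 0.0, 55.2]
force: [0.0, 0.6, -0.6]
grip_width: 0.0095
grasp_force: 15.0
time_s: 7.77
tool_pos: [0.4738, -0.1783, 0.0473]
tool_rot: [-180.0, -0.0, 55.0]
force: [4.2, -1.5, -14.6]
grip_width: 0.0099
grasp_force: 15.0
```

```bash
python3 -m creep '[{"wx":0,"wy":0,"wz":0,"tx":0,"ty":0,"tz":3.5,"gripper":-1},{"wx":0,"wy":0,"wz":-7,"tx":0,"ty":0,"tz":3.5,"gripper":-1},{"wx":0,"wy":0,"wz":-14,"tx":0,"ty":0,"tz":3.5,"gripper":-1},{"wx":0,"wy":0,"wz":-20,"tx":0,"ty":0,"tz":3.5,"gripper":-1},{"wx":0,"wy":0,"wz":-20,"tx":0,"ty":0,"tz":3.5,"gripper":-1}]'; python3 -m creep '[{"wx":0,"wy":0,"wz":0,"tx":0,"ty":0,"tz":-2,"gripper":-1},{"wx":0,"wy":0,"wz":0,"tx":0,"ty":0,"tz":-3,"gripper":-1},{"wx":0,"wy":0,"wz":0,"tx":0,"ty":0,"tz":-3.5,"gripper":-1},{"wx":0,"wy":0,"wz":0,"tx":0,"ty":0,"tz":-3.5,"gripper":-1}]'
```

```text
time_s: 8.18
tool_pos: [0.4744, -0.1784, 0.0457]
tool_rot: [180.0, 0.0, 75.2]
force: [0.1, 0.4, -1.8]
grip_width: 0.0096
grasp_force: 15.0
time_s: 8.52
tool_pos: [0.4737, -0.1783, 0.0477]
tool_rot: [-180.0, -0.0, 75.0]
force: [1.4, -1.5, -9.5]
grip_width: 0.0098
grasp_force: 15.0
```

```bash
python3 -m creep '[{"wx":0,"wy":0,"wz":0,"tx":0,"ty":0,"tz":3.5,"gripper":-1},{"wx":0,"wy":0,"wz":-7,"tx":0,"ty":0,"tz":3.5,"gripper":-1},{"wx":0,"wy":0,"wz":-14,"tx":0,"ty":0,"tz":3.5,"gripper":-1},{"wx":0,"wy":0,"wz":-20,"tx":0,"ty":0,"tz":3.5,"gripper":-1},{"wx":0,"wy":0,"wz":-20,"tx":0,"ty":0,"tz":3.5,"gripper":-1}]'; python3 -m creep '[{"wx":0,"wy":0,"wz":0,"tx":0,"ty":0,"tz":-2,"gripper":-1},{"wx":0,"wy":0,"wz":0,"tx":0,"ty":0,"tz":-3,"gripper":-1},{"wx":0,"wy":0,"wz":0,"tx":0,"ty":0,"tz":-3.5,"gripper":-1},{"wx":0,"wy":0,"wz":0,"tx":0,"ty":0,"tz":-3.5,"gripper":-1}]'
```

```text
time_s: 8.93
tool_pos: [0.4744, -0.1784, 0.0452]
tool_rot: [180.0, 0.0, 95.2]
force: [-0.1, -0.1, -0.0]
grip_width: 0.0099
grasp_force: 15.0
time_s: 9.27
tool_pos: [0.4742, -0.1784, 0.0485]
tool_rot: [180.0, 0.0, 95.0]
force: [0.1, -1.4, -0.8]
grip_width: 0.01
grasp_force: 15.0
```

Free at about 106°: full rise and no load. I lift on gently.

```bash
python3 -m creep '[{"wx":0,"wy":0,"wz":0,"tx":0,"ty":0,"tz":-2,"gripper":-1},{"wx":0,"wy":0,"wz":0,"tx":0,"ty":0,"tz":-4,"gripper":-1},{"wx":0,"wy":0,"wz":0,"tx":0,"ty":0,"tz":-6,"gripper":-1}]'; python3 -c "
from h import *
print(get_obs()['wrist_torque'])"
```

```text
time_s: 9.52
tool_pos: [0.474, -0.1783, 0.0544]
tool_rot: [-180.0, 0.0, 95.1]
force: [-0.2, 0.0, -0.6]
grip_width: 0.0102
grasp_force: 15.0
[-0.07435286 -0.06684254  0.0290201 ]
```

```bash
python3 -m creep '[{"wx":0,"wy":0,"wz":0,"tx":0,"ty":0,"tz":-6,"gripper":-1},{"wx":0,"wy":0,"wz":0,"tx":0,"ty":0,"tz":-14,"gripper":-1},{"wx":0,"wy":0,"wz":0,"tx":0,"ty":0,"tz":-24,"gripper":-1},{"wx":0,"wy":0,"wz":0,"tx":0,"ty":0,"tz":-44,"gripper":-1},{"wx":0,"wy":0,"wz":0,"tx":0,"ty":0,"tz":-68,"gripper":-1}]'; python3 -c "
from h import *
go([.3695,-.3505,.121],95)"
```

```text
time_s: 9.93
tool_pos: [0.4731, -0.1779, 0.1228]
tool_rot: [-179.9, -0.1, 95.1]
force: [-0.9, -0.3, -0.6]
grip_width: 0.0098
grasp_force: 15.0
t [-162.7 -118.6    1.8] w [-0.1 -0.1  0.1] (9.93, array([ 0.4731, -0.1779,  0.1228]), array([-1.799e+02, -1.000e-01,  9.510e+01]), array([-0.9, -0.3, -0.6]), np.float64(0.02), 0.0098, 15.0) q7 20.0 dist 201
```

```bash
python3 -m creep '[{"wx":0,"wy":0,"wz":0,"tx":-20,"ty":-15,"tz":0,"gripper":-1},{"wx":0,"wy":0,"wz":0,"tx":-52,"ty":-38,"tz":0,"gripper":-1},{"wx":0,"wy":0,"wz":0,"tx":-84,"ty":-61,"tz":0,"gripper":-1},{"wx":0,"wy":0,"wz":0,"tx":-116,"ty":-84,"tz":0,"gripper":-1},{"wx":0,"wy":0,"wz":0,"tx":-146,"ty":-106,"tz":0,"gripper":-1}]'; python3 -m creep '[{"wx":0,"wy":0,"wz":0,"tx":-13,"ty":-10,"tz":0,"gripper":-1},{"wx":0,"wy":0,"wz":0,"tx":-17,"ty":-13,"tz":0,"gripper":-1},{"wx":0,"wy":0,"wz":0,"tx":-17,"ty":-13,"tz":0,"gripper":-1},{"wx":0,"wy":0,"wz":0,"tx":-17,"ty":-13,"tz":0,"gripper":-1}]'; python3 - <<'E'
from h import *
X,C,p=cloud('side')
go([.3695,-.3505,.121],95)
B=box(X,[.31,-.42,.08],[.43,-.28,.19]);
print('pin z',np.round(B[:,2].min(),3),[rect(B[(B[:,2]>=z)&(B[:,2]<z+.01)])[:4] for z in np.arange(.1,.18,.01)])
cv2.imwrite('pics/c5.png',cv2.resize(p[150:310,250:410,::-1],(560,560),interpolation=cv2.INTER_CUBIC))
E
```

```text
time_s: 10.35
tool_pos: [0.3804, -0.3352, 0.1237]
tool_rot: [180.0, 0.1, 95.1]
force: [1.0, -0.3, -1.2]
grip_width: 0.0099
grasp_force: 15.0
time_s: 10.68
tool_pos: [0.3711, -0.3502, 0.1228]
tool_rot: [179.9, -0.0, 95.2]
force: [0.4, 0.3, -0.7]
grip_width: 0.0098
grasp_force: 15.0
t [-0.6 -2.   1.7] w [ 0.1 -0.   0.3] (10.73, array([ 0.3715, -0.3497,  0.1227]), array([179.9,  -0. ,  95.3]), array([-0.1, -0.3, -1.6]), np.float64(-0.01), 0.01, 15.0) q7 43.6 dist 3
pin z 0.081 [(0, array([0., 0.]), array([0., 0.]), 0.0), (7, array([ 371.1, -342.9]), array([ 6.2, 10.2]), 2.9), (13, array([ 370.2, -344.5]), array([ 7.9, 11.4]), 8.0), (16, array([ 371.6, -339.3]), array([ 6.4, 20.2]), 87.0), (164, array([ 370.6, -346. ]), array([41.5, 34.2]), 3.1), (24, array([ 366.3, -337.4]), array([16.9,  9.1]), 8.6), (58, array([ 370. , -337.2]), array([26.7, 11.3]), 6.8), (63, array([ 369.7, -337. ]), array([27.4, 11. ]), 7.3)]
  return _methods._mean(a, axis=axis, dtype=dtype,
  ret = ret.dtype.type(ret / rcount)
```

View pics/c5.png

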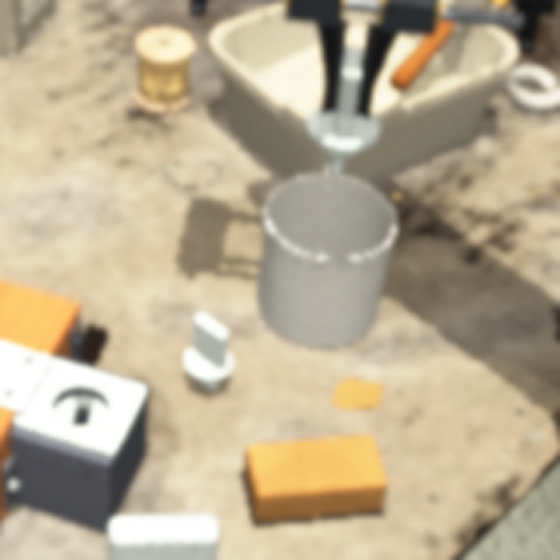

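The pin hangs from the gripper straight above the cup (crop ~(340,130), cup mouth ~(330,220)), and the eye in the staple is empty. I lower it.

```bash
python3 -m creep '[{"wx":0,"wy":0,"wz":0,"tx":-1,"ty":-2,"tz":20,"gripper":-1},{"wx":0,"wy":0,"wz":0,"tx":-1,"ty":-2,"tz":40,"gripper":-1},{"wx":0,"wy":0,"wz":0,"tx":-1,"ty":-2,"tz":60,"gripper":-1},{"wx":0,"wy":0,"wz":0,"tx":-1,"ty":-2,"tz":78,"gripper":-1},{"wx":0,"wy":0,"wz":0,"tx":-1,"ty":-2,"tz":88,"gripper":-1}]'; python3 -m creep '[{"wx":0,"wy":0,"wz":0,"tx":0,"ty":0,"tz":5,"gripper":-1},{"wx":0,"wy":0,"wz":0,"tx":0,"ty":0,"tz":10,"gripper":-1},{"wx":0,"wy":0,"wz":0,"tx":0,"ty":0,"tz":10,"gripper":-1}]'
```

```text
time_s: 11.15
tool_pos: [0.3685, -0.3497, 0.0325]
tool_rot: [-179.9, -0.1, 95.3]
force: [0.1, 1.3, -1.1]
grip_width: 0.0101
grasp_force: 15.0
time_s: 11.4
tool_pos: [0.3685, -0.3519, 0.0241]
tool_rot: [-180.0, -0.0, 95.2]
force: [-1.3, 0.0, -0.9]
grip_width: 0.01
grasp_force: 15.0
```

```bash
python3 -m creep '[{"wx":0,"wy":0,"wz":0,"tx":0,"ty":0,"tz":3,"gripper":-1},{"wx":0,"wy":0,"wz":0,"tx":0,"ty":0,"tz":7,"gripper":-1},{"wx":0,"wy":0,"wz":0,"tx":0,"ty":0,"tz":7,"gripper":-1}]'; python3 -m creep '[{"wx":0,"wy":0,"wz":0,"tx":0,"ty":0,"tz":0,"gripper":-0.65},{"wx":0,"wy":0,"wz":0,"tx":0,"ty":0,"tz":0,"gripper":-0.65},{"wx":0,"wy":0,"wz":0,"tx":0,"ty":0,"tz":0,"gripper":-0.65},{"wx":0,"wy":0,"wz":0,"tx":0,"ty":0,"tz":-10,"gripper":-0.65},{"wx":0,"wy":0,"wz":0,"tx":0,"ty":0,"tz":-25,"gripper":-0.65}]'; python3 -m creep '[{"wx":0,"wy":0,"wz":0,"tx":0,"ty":0,"tz":-30,"gripper":-0.65},{"wx":0,"wy":0,"wz":0,"tx":0,"ty":0,"tz":-65,"gripper":-0.65},{"wx":0,"wy":0,"wz":0,"tx":0,"ty":0,"tz":-100,"gripper":-0.65}]'; python3 -c "
from h import *
print(get_obs()['qpos'])
go([.553,-.186,.12],84)
go([.553,-.186,.12],-96)"
```

```text
time_s: 11.65
tool_pos: [0.3681, -0.3525, 0.0171]
tool_rot: [-180.0, 0.0, 95.1]
force: [-0.1, 0.2, -0.9]
grip_width: 0.0106
grasp_force: 15.0
time_s: 12.07
tool_pos: [0.3673, -0.3516, 0.0419]
tool_rot: [-179.9, -0.1, 95.1]
force: [-0.1, -0.5, -0.5]
grip_width: 0.0152
grasp_force: 0.0
time_s: 12.32
tool_pos: [0.3679, -0.352, 0.1442]
tool_rot: [-180.0, -0.0, 95.1]
force: [0.3, -0.5, 0.7]
grip_width: 0.0152
grasp_force: 0.0
[ 66.56796321   4.05046996 -26.76654592 105.22550488   1.91854644
  71.18927668  44.3791692 ]
t [148.7 199.3  24.2] w [-0.  -0.  11.1] (12.32, array([ 0.3679, -0.352 ,  0.1442]), array([-180. ,   -0. ,   95.1]), array([ 0.3, -0.5,  0.7]), np.float64(-0.03), 0.0152, 0.0) q7 44.4 dist 250
t [148.7 199.3  24.2] w [   0.    -0.  -168.9] (12.32, array([ 0.3679, -0.352 ,  0.1442]), array([-180. ,   -0. ,   95.1]), array([ 0.3, -0.5,  0.7]), np.float64(-0.03), 0.0152, 0.0) q7 44.4 dist 250
```

```bash
python3 -m creep '[{"wx":0,"wy":0,"wz":7,"tx":30,"ty":40,"tz":5,"gripper":0},{"wx":0,"wy":0,"wz":11,"tx":55,"ty":73,"tz":5,"gripper":0},{"wx":0,"wy":0,"wz":11,"tx":79,"ty":106,"tz":5,"gripper":0},{"wx":0,"wy":0,"wz":11,"tx":103,"ty":138,"tz":5,"gripper":0},{"wx":0,"wy":0,"wz":11,"tx":126,"ty":169,"tz":5,"gripper":0}]' 30; python3 -c "
from h import *
go([.553,-.186,.11],84)"
```

```text
time_s: 12.73
tool_pos: [0.5205, -0.2162, 0.1386]
tool_rot: [179.9, 0.1, 84.1]
force: [1.1, -0.4, -0.4]
grip_width: 0.0398
grasp_force: 0.0
t [33.4 29.2 28.6] w [0.1 0.1 0.1] (12.73, array([ 0.5205, -0.2162,  0.1386]), array([1.799e+02, 1.000e-01, 8.410e+01]), array([ 1.1, -0.4, -0.4]), np.float64(-0.0), 0.0398, 0.0) q7 8.1 dist 53
```

```bash
python3 -m creep '[{"wx":0,"wy":0,"wz":0,"tx":20,"ty":18,"tz":10,"gripper":0},{"wx":0,"wy":0,"wz":0,"tx":28,"ty":25,"tz":20,"gripper":0},{"wx":0,"wy":0,"wz":0,"tx":28,"ty":25,"tz":20,"gripper":0},{"wx":0,"wy":0,"wz":0,"tx":28,"ty":25,"tz":20,"gripper":0}]' 30; python3 - <<'E'
from h import *
X,C,p=cloud('side')
go([.553,-.186,.04],84)
print('bar',rect(box(X,[.53,-.25,.1],[.60,-.12,.115])))
print('body',rect(box(X,[.4,-.4,.24],[.7,.0,.262])))
E
```

```text
time_s: 13.07
tool_pos: [0.5466, -0.1917, 0.1173]
tool_rot: [-179.9, 0.0, 84.2]
force: [-0.7, -1.5, 0.1]
grip_width: 0.0434
grasp_force: 0.0
t [ 7.8  5.9 77.8] w [-0.   0.1  0.1] (13.12, array([ 0.5464, -0.193 ,  0.1178]), array([-1.80e+02,  1.00e-01,  8.41e+01]), array([0.3, 0.1, 0.9]), np.float64(0.02), 0.0436, 0.0) q7 3.5 dist 78
bar (258, array([ 554.3, -184.6]), array([75. , 14.5]), 84.5, np.float64(105.8))
body (1778, array([ 575.4, -149. ]), array([162.1, 238.5]), 83.4, np.float64(249.1))
```

```bash
python3 -m creep '[{"wx":0,"wy":0,"wz":0,"tx":7,"ty":6.5,"tz":15,"gripper":0},{"wx":0,"wy":0,"wz":0,"tx":7,"ty":6.5,"tz":35,"gripper":0},{"wx":0,"wy":0,"wz":0,"tx":7,"ty":6.5,"tz":55,"gripper":0},{"wx":0,"wy":0,"wz":0,"tx":7,"ty":6.5,"tz":70,"gripper":0},{"wx":0,"wy":0,"wz":0,"tx":7,"ty":6.5,"tz":77,"gripper":0}]' 30; python3 -m creep '[{"wx":0,"wy":0,"wz":0,"tx":0,"ty":0,"tz":0,"gripper":-1},{"wx":0,"wy":0,"wz":0,"tx":0,"ty":0,"tz":0,"gripper":-1},{"wx":0,"wy":0,"wz":0,"tx":0,"ty":0,"tz":0,"gripper":-1},{"wx":0,"wy":0,"wz":0,"tx":0,"ty":0,"tz":0,"gripper":-1},{"wx":0,"wy":0,"wz":0,"tx":0,"ty":0,"tz":0,"gripper":-1}]'; python3 -m creep '[{"wx":0,"wy":0,"wz":0,"tx":0,"ty":0,"tz":0,"gripper":-1},{"wx":0,"wy":0,"wz":0,"tx":0,"ty":0,"tz":0,"gripper":-1}]' 30
```

```text
time_s: 13.53
tool_pos: [0.5519, -0.1879, 0.039]
tool_rot: [-179.9, 0.1, 83.9]
force: [-0.4, -0.2, -0.3]
grip_width: 0.0436
grasp_force: 0.0
time_s: 13.95
tool_pos: [0.5548, -0.1861, 0.0414]
tool_rot: [179.9, 0.0, 84.1]
force: [0.2, -0.3, -0.4]
grip_width: 0.0181
grasp_force: 0.0
time_s: 14.12
tool_pos: [0.5545, -0.1859, 0.0411]
tool_rot: [179.9, 0.0, 84.1]
force: [-0.2, -0.9, 4.9]
grip_width: 0.0137
grasp_force: 30.0
```

```bash
python3 -m creep '[{"wx":0,"wy":0,"wz":0,"tx":0,"ty":0,"tz":0,"gripper":-1},{"wx":0,"wy":0,"wz":0,"tx":0,"ty":0,"tz":-4,"gripper":-1},{"wx":0,"wy":0,"wz":0,"tx":0,"ty":0,"tz":-9,"gripper":-1},{"wx":0,"wy":0,"wz":0,"tx":0,"ty":0,"tz":-16,"gripper":-1},{"wx":0,"wy":0,"wz":0,"tx":0,"ty":0,"tz":-25,"gripper":-1}]' 45; python3 -m creep '[{"wx":0,"wy":0,"wz":0,"tx":0,"ty":0,"tz":-15,"gripper":-1},{"wx":0,"wy":0,"wz":0,"tx":0,"ty":0,"tz":-35,"gripper":-1},{"wx":0,"wy":0,"wz":0,"tx":0,"ty":0,"tz":-50,"gripper":-1}]';  python3 -c "
from h import *
go([.58,-.395,.116],84)"
```

```text
time_s: 14.53
tool_pos: [0.5531, -0.1853, 0.0648]
tool_rot: [-179.9, -0.0, 84.1]
force: [-0.1, -0.2, -4.3]
grip_width: 0.0135
grasp_force: 45.0
time_s: 14.78
tool_pos: [0.5544, -0.1856, 0.1169]
tool_rot: [180.0, 0.0, 84.1]
force: [-0.0, 0.4, -3.2]
grip_width: 0.0137
grasp_force: 45.0
t [-205.7   46.9    1. ] w [0.  0.  0.1] (14.78, array([ 0.5544, -0.1856,  0.1169]), array([180. ,   0. ,  84.1]), array([-0. ,  0.4, -3.2]), np.float64(-0.02), 0.0137, 45.0) q7 2.3 dist 211
```

```bash
python3 -m creep '[{"wx":0,"wy":0,"wz":0,"tx":-12,"ty":3,"tz":0,"gripper":-1},{"wx":0,"wy":0,"wz":0,"tx":-38,"ty":9,"tz":0,"gripper":-1},{"wx":0,"wy":0,"wz":0,"tx":-68,"ty":15,"tz":0,"gripper":-1},{"wx":0,"wy":0,"wz":0,"tx":-100,"ty":23,"tz":0,"gripper":-1},{"wx":0,"wy":0,"wz":0,"tx":-132,"ty":30,"tz":0,"gripper":-1}]'; python3 -m creep '[{"wx":0,"wy":0,"wz":0,"tx":-30,"ty":7,"tz":0,"gripper":-1},{"wx":0,"wy":0,"wz":0,"tx":-54,"ty":13,"tz":0,"gripper":-1},{"wx":0,"wy":0,"wz":0,"tx":-70,"ty":16,"tz":0,"gripper":-1},{"wx":0,"wy":0,"wz":0,"tx":-74,"ty":17,"tz":0,"gripper":-1},{"wx":0,"wy":0,"wz":0,"tx":-74,"ty":17,"tz":0,"gripper":-1}]';  python3 - <<'E'
from h import *
go([.58,-.395,.116],84)
for c in ['side','top']:
    X,C,p=cloud(c);cv2.imwrite(f'pics/{c}6.png',p[:,:,::-1])
    print(c,'board',rect(box(X,[.44,-.5,.125],[.68,-.3,.155])))
    # low obstacles in landing area
    m=box(X,[.46,-.48,.012],[.65,-.31,.10]);print(len(m), m.min(0) if len(m) else '')
a=cv2.imread('pics/side6.png')[130:330,190:440];b=cv2.imread('pics/top6.png')[100:340,140:440]
cv2.imwrite('pics/c6.png',np.hstack([cv2.resize(a,(400,320)),cv2.resize(b,(400,320))]))
E
```

```text
time_s: 15.2
tool_pos: [0.5698, -0.3225, 0.1143]
tool_rot: [-179.9, 0.0, 84.1]
force: [1.2, 0.6, -3.9]
grip_width: 0.0137
grasp_force: 45.0
time_s: 15.62
tool_pos: [0.5783, -0.3977, 0.1136]
tool_rot: [-179.9, -0.0, 83.9]
force: [-0.7, 0.4, -2.1]
grip_width: 0.0136
grasp_force: 45.0
t [ 2.9  1.4 -2.4] w [-0.1 -0.  -0.1] (15.62, array([ 0.5783, -0.3977,  0.1136]), array([-179.9,   -0. ,   83.9]), array([-0.7,  0.4, -2.1]), np.float64(0.03), 0.0136, 45.0) q7 16.8 dist 4
side board (1778, array([ 550.8, -393.8]), array([135. , 160.9]), 84.5, np.float64(140.7))
0 
top board (28, array([ 624.9, -337.6]), array([ 5.6, 22.5]), 83.9, np.float64(142.0))
0
```

View pics/c6.png

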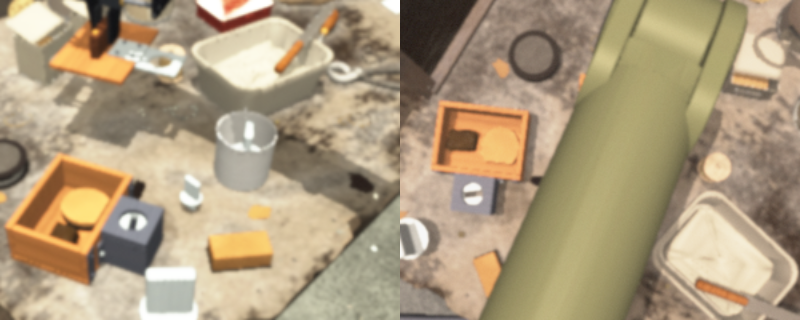

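The lid hangs level at (0.58,-0.395), and the pin stands in the upright cup (left crop ~(245,140)). Lower it slowly.

```bash
python3 -m creep '[{"wx":0,"wy":0,"wz":0,"tx":0,"ty":0,"tz":15,"gripper":-1},{"wx":0,"wy":0,"wz":0,"tx":0,"ty":0,"tz":38,"gripper":-1},{"wx":0,"wy":0,"wz":0,"tx":0,"ty":0,"tz":62,"gripper":-1},{"wx":0,"wy":0,"wz":0,"tx":0,"ty":0,"tz":84,"gripper":-1},{"wx":0,"wy":0,"wz":0,"tx":0,"ty":0,"tz":100,"gripper":-1}]'; python3 -m creep '[{"wx":0,"wy":0,"wz":0,"tx":0,"ty":0,"tz":10,"gripper":-1},{"wx":0,"wy":0,"wz":0,"tx":0,"ty":0,"tz":16,"gripper":-1},{"wx":0,"wy":0,"wz":0,"tx":0,"ty":0,"tz":20,"gripper":-1},{"wx":0,"wy":0,"wz":0,"tx":0,"ty":0,"tz":22,"gripper":-1},{"wx":0,"wy":0,"wz":0,"tx":0,"ty":0,"tz":22,"gripper":-1}]'
```

```text
time_s: 16.13
tool_pos: [0.5792, -0.3922, 0.0132]
tool_rot: [-179.9, -0.1, 84.3]
force: [-0.3, 0.2, -3.9]
grip_width: 0.0138
grasp_force: 45.0
time_s: 16.55
tool_pos: [0.5803, -0.3954, -0.0061]
tool_rot: [179.9, 0.0, 84.1]
force: [0.7, -0.7, -3.7]
grip_width: 0.0135
grasp_force: 45.0
```

```bash
python3 -m creep '[{"wx":0,"wy":0,"wz":0,"tx":0,"ty":0,"tz":2,"gripper":-1},{"wx":0,"wy":0,"wz":0,"tx":0,"ty":0,"tz":4,"gripper":-1},{"wx":0,"wy":0,"wz":0,"tx":0,"ty":0,"tz":5,"gripper":-1},{"wx":0,"wy":0,"wz":0,"tx":0,"ty":0,"tz":6,"gripper":-1},{"wx":0,"wy":0,"wz":0,"tx":0,"ty":0,"tz":6,"gripper":-1}]'; python3 -m creep '[{"wx":0,"wy":0,"wz":0,"tx":0,"ty":0,"tz":0.5,"gripper":-1},{"wx":0,"wy":0,"wz":0,"tx":0,"ty":0,"tz":1,"gripper":-1},{"wx":0,"wy":0,"wz":0,"tx":0,"ty":0,"tz":1,"gripper":-1}]'
```

```text
time_s: 16.97
tool_pos: [0.5797, -0.3955, -0.0128]
tool_rot: [180.0, 0.0, 84.1]
force: [0.1, -0.2, -4.3]
grip_width: 0.0139
grasp_force: 45.0
time_s: 17.22
tool_pos: [0.5798, -0.3956, -0.0128]
tool_rot: [180.0, 0.0, 84.1]
force: [-2.3, 1.7, 2.4]
grip_width: 0.014
grasp_force: 45.0
```

Contact: the force went from -4.3 to +2.4 N, at the expected height. I release slowly and rise.

```bash
python3 -m creep '[{"wx":0,"wy":0,"wz":0,"tx":0,"ty":0,"tz":0,"gripper":-0.4},{"wx":0,"wy":0,"wz":0,"tx":0,"ty":0,"tz":0,"gripper":-0.4},{"wx":0,"wy":0,"wz":0,"tx":0,"ty":0,"tz":0,"gripper":-0.2},{"wx":0,"wy":0,"wz":0,"tx":0,"ty":0,"tz":0,"gripper":-0.2},{"wx":0,"wy":0,"wz":0,"tx":0,"ty":0,"tz":0,"gripper":-0.2}]'; python3 -m creep '[{"wx":0,"wy":0,"wz":0,"tx":0,"ty":0,"tz":-15,"gripper":-0.2},{"wx":0,"wy":0,"wz":0,"tx":0,"ty":0,"tz":-40,"gripper":-0.2},{"wx":0,"wy":0,"wz":0,"tx":0,"ty":0,"tz":-75,"gripper":-0.2},{"wx":0,"wy":0,"wz":0,"tx":0,"ty":0,"tz":-110,"gripper":-0.2},{"wx":0,"wy":0,"wz":0,"tx":0,"ty":0,"tz":-130,"gripper":-0.2}]'; python3 -m creep '[{"wx":0,"wy":0,"wz":0,"tx":0,"ty":0,"tz":-20,"gripper":-0.2},{"wx":0,"wy":0,"wz":0,"tx":0,"ty":0,"tz":-20,"gripper":-0.2}]'; python3 - <<'E'
from h import *
X,C,p=cloud('side')
print('board',rect(box(X,[.44,-.5,.008],[.68,-.3,.02])),'bar',rect(box(X,[.54,-.46,.045],[.62,-.33,.065])))
print('cup',rect(box(X,[.31,-.41,.07],[.43,-.29,.08])))
for q in ['polish_mid','spool_mid','block_mid','pin_grip']: print(q,[(np.round(r['point'],3).tolist(),round(r['confidence'],2)) for r in nets.place_of(q,'side')[:3]])
cv2.imwrite('pics/c7.png',p[100:340,150:450,::-1].repeat(2,0).repeat(2,1))
print(st())
E
```

```text
time_s: 17.63
tool_pos: [0.5799, -0.3955, -0.0137]
tool_rot: [180.0, 0.0, 84.1]
force: [0.9, -0.2, -0.5]
grip_width: 0.0331
grasp_force: 0.0
time_s: 18.05
tool_pos: [0.5818, -0.3961, 0.1222]
tool_rot: [179.7, 0.2, 84.1]
force: [0.9, 0.2, 0.3]
grip_width: 0.0353
grasp_force: 0.0
time_s: 18.22
tool_pos: [0.5827, -0.3967, 0.1433]
tool_rot: [179.5, 0.3, 84.1]
force: [0.8, -0.3, 1.1]
grip_width: 0.0344
grasp_force: 0.0
board (1679, array([ 539.6, -414.8]), array([184.9, 180.3]), 83.7, np.float64(14.3)) bar (155, array([ 579.6, -393.9]), array([74.8, 15.1]), 84.2, np.float64(51.6))
cup (322, array([ 370. , -349.8]), array([80.6, 78.5]), 52.3, np.float64(75.6))
polish_mid [([0.694, -0.264, 0.01], 0.59)]
spool_mid []
block_mid [([0.346, -0.206, 0.014], 0.96), ([0.37, -0.352, 0.045], 0.46), ([0.369, -0.352, 0.029], 0.33)]
pin_grip [([0.423, -0.265, 0.04], 0.77), ([0.407, -0.081, 0.09], 0.65), ([0.363, -0.349, 0.062], 0.43)]
(18.47, array([ 0.5788, -0.395 ,  0.1346]), array([-1.799e+02, -1.000e-01,  8.410e+01]), array([-0.9,  0.7,  0.9]), np.float64(-0.0), 0.035, 0.0)
```

View pics/c7.png

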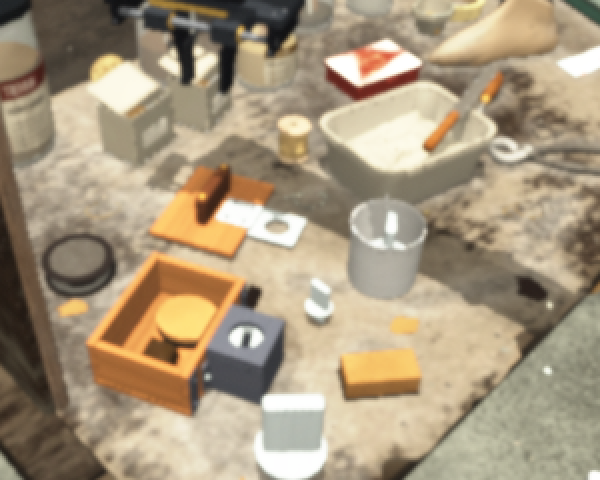

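The lid lies flat on the bench (~(220,210)), the pin is in the standing cup (~(388,230)), and the tin, spool and block are unmoved. The gripper is clear of everything.

```bash
python3 -c "
from cell import env
print(env.sign_off())"
```

```text
the job is handed in; nothing more can be done
None
```

The job is handed in at about 18.5 s: the pin is in the standing cup, the lid lies flat and right way up on the bench at about (0.58, -0.395), and the tin, spool and block look unmoved; sign-off returned no verdict.

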